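# Hold the clamp lever of a bar jig

### The arm

A 6-joint arm with a two-finger parallel gripper is mounted at the origin on a cart in front of the work surface, level with it; the furniture and walls round the work are solid. World frame = base frame: x ahead of the robot, y to its left, z up, the work surface at z = 0. Lengths are in mm, angles in rad, forces in N, time in s.
With the tool pointing down it reaches from about 300 to 750 mm from the base axis. Payload 8.5 kg.
Tool frame: the origin (TCP) lies midway between the tips of the shut fingers; the grasp point (between the pads) lies bot.hold_point_z behind it (bot.hold_point_z is the distance from the TCP to the grasp point, in mm); z points along the fingers, y is the line along which they close (so a half turn about z gives the same grasp; the last joint's range is limited). The gripper opens to 88 mm and grips with 3 to 60 N. Pads are 18 mm wide; open, the fingers measure 123 mm over their backs; the gripper's body (75 mm by 187 mm) begins 45 mm behind the grasp point.
Start: joints at [-1.475, 0.381, 1.297, -0, 1.464, -0.215], TCP at [168.195, -523.632, 238.748] pointing down, gripper open.
Joint ranges: [-3.11, 3.11], [-0.89, 2.33], [0.22, 2.48], [-1.42, 4.56], [0.17, 2.85], [-2.88, 2.88]. Speed limits (rad/s): [2.39, 2.39, 3.14, 3.14, 3.14, 3.14].

### API

Orientations are given as a unit quaternion [w, x, y, z].
In Python, from station import bot, cams gives the robot as it stands.
- The arm moves only by the tool arm_command, never from a script. Its argument "series" is a list that holds one entry, the list of rows, each a list of 6 numbers: the shift along the tool's x, y, z in mm, then the turn, a rotation vector about the tool's x, y, z in degrees. In form: [[[x, y, z, wx, wy, wz], ...]]. A call has 1 to 20 rows; each row shifts and turns the commanded pose from where the row before left it, along the tool's axes as they then stand; what a row does not reach is not made up. A row lasts 1/12 s, in which the tool goes at most 41.7 mm and 7.16 degrees, less where a joint would pass 70% of its speed; a pose out of reach is approached as far as the arm can. A call is refused whole if a number of a shift passes 41.7 or a number of a turn 7.16, either way. A call with a gripper value outside its range is refused whole. "fingers" is the gripper's target within -1 to 1 (fully open at 1, half-way at 0, shut at -1), set as the call begins (left out, the last holds). The fingers move at their own pace and stop on an object; "grip_force" is the grip in N (left out, the last holds). Time passes only in rows, so rows that do not move let the fingers close. It gives the time, the measured TCP pose, the force, the opening and the grip force at its end, in the units of the state.
- bot.get_obs(): the state, without advancing time (a new reading comes with each control period).
- cams.snapshot(name): name is "side" or "top" or "wrist"; returns the picture (480x640x3 uint8, red, green, blue); there is no depth.
- cams.camera_model(name): a dict with "K" (3x3 intrinsics, pixels), "R" (3x3) and "t" (3): a world point X has camera coordinates R X + t. Camera axes: x right, y down, z forward; pixel columns grow to the right and rows downward; lengths in mm; the calibration is good to about 2 mm. The wrist camera is an equidistant fisheye: a pixel r from the principal point sees the ray r / f radians off the axis. A picture is of the moment at which its call begins: read the wrist's pose just before it. camera_model takes no time and is no camera call; for the wrist camera it gives the pose at the moment of the call.
- bot.close_job(): hands the job in; it is judged then, once.
The state is a dict: "time": time; "joint_pos": joint angles; "joint_velocities": joint speeds; "joint_efforts": joint torques, N m; "ee_pos": TCP position; "tcp_rot": TCP orientation; "ft_force": force on the tool from outside, world axes, zero at the start; "torque": the same for the moment, N m; "grip_width": finger opening in mm; "finger_force": force on a finger pad.
Only numpy, scipy, OpenCV 4.12 (cv2) and the standard library are available. Lean on these libraries where they do the work, as an engineer would, in place of code of your own. Each camera call takes 0.05 s, during which the arm holds its last target. There are 200 camera calls.

### The job

Lay the flat steel bar offcut flat into the nest of the clamping jig, between its cheeks and end stops, and let go of it. Then press the jig's spring-loaded lever down by its black handle with the fingertips until its pointer stands between the two index pins (the lever then lies about level), so that the pad clamps the bar, never pressing past the lower pin, and keep it there: the program finishes while still holding the lever. Leave the other offcuts alone.

Things in the scene. Friction and masses are not known exactly. Their poses are not given: they have to be found in the camera images.
- bar_centre (a point): Centre of the flat bar offcut: plain grey steel, 30 x 160 x 8 mm, about 0.3 kg, loose, lying flat on the bench near the other two offcuts (the order of the three varies), its centre 4 mm above the bench. y runs along the 160 mm, x across the 30 mm, z through the 8 mm; it may be turned end for end.
- flat_offcut: The same bar; origin at the centre of its underside, axes as bar_centre.
- nest (a point): Where the bar's centre belongs in the grey clamping jig, which is screwed to the bench at a place and yaw that vary. 34 mm above the bench; y along the bar's length, x across it, z up. The bar lies between four steel cheeks (at y = -72 and +72 mm, 10 mm long, inner faces 35 mm apart) and two end stops (168 mm apart), all with tops that flare outwards up to 50 mm above the bench.
- bed (a point): Top of the aluminium bed rail on which the bar lies, under the nest: 26 mm wide, 168 mm long, 30 mm above the bench, axes as nest. Beside the rail from y = -65 to +34 mm there is only the base plate, top 10 mm above the bench, so fingers can straddle bar and rail. Lever and plunger stand on the -x side, y = +34 to +82 mm; gripping the bar at y = -30 to 0 mm keeps clear of them.
- pivot (a point): Point of the lever's level hinge axis in the lever's middle plane, 75 mm above the bench, axes as nest: at nest x = -75, y = +52 mm. The lever runs from here towards -x. At lever value q handle_top lies from here by x = -120 cos(0.31-q) + 8 sin(0.31-q) mm, y = 0, z = 120 sin(0.31-q) + 8 cos(0.31-q) mm.
- handle_top (a point): Middle of the top face of the lever's black ribbed handle, 40 mm (along the lever) x 30 x 12 mm, pressed down from above; axes turn with the lever, x pointing to the pivot, y along the hinge. With the lever at rest it is about 119 mm above the bench and slopes up towards the robot by 0.31 rad; half-way between the pins it is level and 83 mm above the bench.
- handle: The lever with its black handle (origin on the hinge axis at pivot; axes as handle_top).
- lever (a joint): Angle of the lever, rad: 0 at rest (raised), growing as the handle goes down, stop at 0.55. The pointer stands between the index pins from 0.24 (upper pin) to 0.38 (lower pin); 0.31 is half-way, lever level. A spring raises it when let go. At the handle it takes about 1 N to start and 7 N half-way between the pins.
- pins (a point): Point half-way between the two index pins: 3 mm thick steel pins that stick out towards the robot, one above the other, from an upright dark strip beside the lever (5 mm wide, top 95 mm above the bench), 26 mm to nest +y of the lever's middle, 75 mm in front of the hinge axis and 75 mm above the bench. A flat pointer from the lever's side passes them.
- clamp_pad: Black pad, 16 x 12 mm, on a sprung plunger driven by the lever; it moves to nest +x by 42 mm per rad and presses on the bar's long edge at nest y = +52 mm, pushing the bar up to 3 mm against the far cheeks. It meets the bar at about 0.16 rad and presses with 5 to 15 N between the pins. Origin in the middle of its face.
- tube_offcut: Dark square tube offcut, 30 x 100 x 30 mm, loose; leave it alone. Origin at the centre of its underside, length along y.
- angle_offcut: Dark angle-iron offcut, 40 x 130 x 40 mm, loose; leave it alone. Origin at the centre of its underside, length along y.

How it is judged:
By the outcome, as a careful person would: the job done as asked, in the order asked, and still so for the second after the job is handed in, while the arm keeps its last pose, push and grip.
It also fails if it takes over 53 s, if anything falls off the work surface, if the arm or the gripper's body presses on something with over 40 N, if the wrist force passes 120 N, or if a joint passes its speed limit or range.

## Working session

There is one attempt and no reset: what is moved stays moved. The work goes in short steps, Python scripts to look and compute and a tool call to move; the robot and the scene stay as the last step left them, time stands still between calls to the robot, and variables do not carry over. Pictures are saved under pics/ and viewed, at most 12 in all, crops included, and the job is handed in when it is done.

Besides the shell and the picture viewer there is one more tool, called after "Call:" as name(argument=value, ...), one argument or row to a line, values as JSON. arm_command: Moves the arm, as the interface text tells. Its arguments: {"type":"object","properties":{"series":{"type":"array"},"fingers":{"type":"number"},"grip_force":{"type":"number"}},"required":["series"]}

```bash
mkdir -p pics
cat > h.py <<'E'
import numpy as np, cv2
from station import bot, cams
def snap(n,f):
    m=cams.camera_model(n); im=cams.snapshot(n); cv2.imwrite('pics/'+f,im[:,:,::-1]); return im,m
def ray(m,u,v,fish=False):
    K,R,t=[np.array(m[k],float) for k in 'KRt']
    x=(u-K[0,2])/K[0,0]; y=(v-K[1,2])/K[1,1]
    if fish:
        r=np.hypot(x,y)+1e-12; d=np.array([x/r*np.sin(r),y/r*np.sin(r),np.cos(r)])
    else: d=np.array([x,y,1.])
    return -R.T@t, R.T@d
def onz(m,u,v,z,fish=False):
    c,d=ray(m,u,v,fish); return c+d*(z-c[2])/d[2]
def proj(m,X,fish=False):
    K,R,t=[np.array(m[k],float) for k in 'KRt']
    p=R@np.array(X,float)+t
    if fish:
        r=np.hypot(p[0],p[1]); a=np.arctan2(r,p[2]); q=p[:2]/(r+1e-12)*a
    else: q=p[:2]/p[2]
    return K[:2,:2]@q+K[:2,2]
E
python3 - <<'E'
from h import *
for n in ['side','top','wrist']:
    im,m=snap(n,n+'0.png'); print(n,m)
o=bot.get_obs(); print(o, bot.hold_point_z)
E
```

```text
side {'K': array([[604.46799368,   0.        , 329.81849809],
       [  0.        , 604.46799368, 238.45954581],
       [  0.        ,   0.        ,   1.        ]]), 'R': array([[-0.99978218, -0.01983704, -0.00648793],
       [-0.00341201,  0.46202288, -0.88686144],
       [ 0.02059028, -0.88664613, -0.46198992]]), 't': array([ 547.16207373,  101.86661432, 1385.86126316])}
top {'K': array([[564.44237714,   0.        , 329.22620846],
       [  0.        , 564.44237714, 236.89512265],
       [  0.        ,   0.        ,   1.        ]]), 'R': array([[-0.01977071, -0.99969961,  0.01448449],
       [-0.99813999,  0.01890009, -0.05795992],
       [ 0.05766875, -0.01560346, -0.99821383]]), 't': array([ -18.58964817,  561.25079252, 1364.41735756])}
wrist {'K': array([[371.64829954,   0.        , 319.20784808],
       [  0.        , 371.64829954, 236.21445866],
       [  0.        ,   0.        ,   1.        ]]), 'R': array([[ 0.30524041, -0.95227348, -0.00187466],
       [-0.90874032, -0.29187365,  0.29833003],
       [-0.28463894, -0.0893588 , -0.95446094]]), 't': array([-549.08783541,  -41.29426549,  391.04007926])}
{'time': 0.15, 'joint_pos': array([-1.47531913e+00,  3.81048346e-01,  1.29801206e+00, -1.67214088e-05,
        1.46356005e+00, -2.15302611e-01]), 'joint_velocities': array([ 0.00147158, -0.00200697, -0.0010986 ,  0.0001137 ,  0.00148744,
       -0.00128347]), 'joint_efforts': array([ 1.69197403e-03, -4.38081193e+01, -2.24615586e+01,  7.13485479e-02,
        3.43068363e-02, -8.39429663e-05]), 'ee_pos': array([ 168.16400303, -523.45647424,  238.30094063]), 'tcp_rot': array([-5.13476795e-04,  9.87950992e-01,  1.54766186e-01,  2.24734884e-05]), 'ft_force': array([0.39759445, 0.28204433, 0.70517163]), 'torque': array([0.07144225, 0.00865856, 0.00515898]), 'finger_force': 0.0, 'grip_width': 87.76913770077924} 18.700000000000003
```

View pics/top0.png

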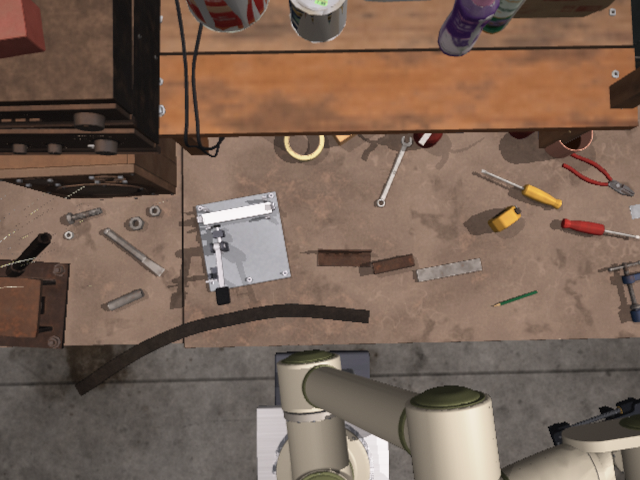

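View pics/side0.png

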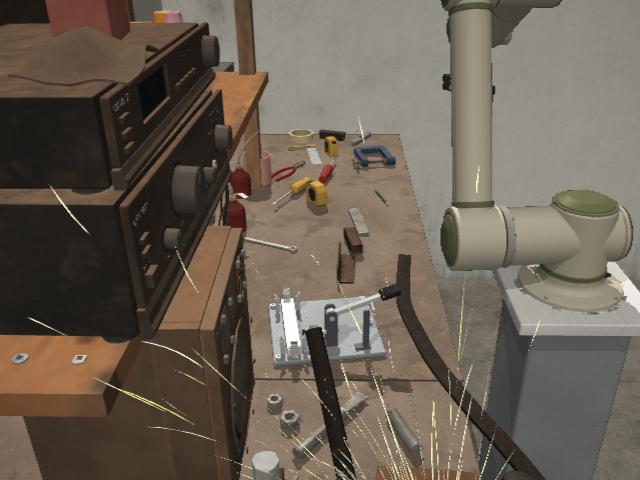

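The top view shows the bar at about (449,270), the tube at (393,264) and the angle iron at (344,258). The jig's rail is at about (237,212) and its black handle at (222,296), on the robot's side. I'll measure with masks and zoom in on the jig.

Run:
```python
from h import *
m=cams.camera_model('top'); im=cv2.imread('pics/top0.png')
hsv=cv2.cvtColor(im,cv2.COLOR_BGR2HSV)
print(hsv[270,449],hsv[280,430],hsv[250,265],hsv[212,240])
mask=((hsv[:,:,1]<45)&(hsv[:,:,2]>95)).astype(np.uint8)
sub=np.zeros_like(mask); sub[250:292,408:490]=mask[250:292,408:490]
c=max(cv2.findContours(sub,0,1)[0],key=cv2.contourArea); r=cv2.minAreaRect(c); print('bar px',r)
b=np.array([onz(m,*p,8)[:2] for p in cv2.boxPoints(r)]); print('bar',b.mean(0),b, np.linalg.norm(b-np.roll(b,1,0),axis=1))
br=((hsv[:,:,2]>225)&(hsv[:,:,1]<40)).astype(np.uint8); sub=np.zeros_like(br); sub[185:235,190:285]=br[185:235,190:285]
c=max(cv2.findContours(sub,0,1)[0],key=cv2.contourArea); r=cv2.minAreaRect(c); print('rail px',r)
b=np.array([onz(m,*p,30)[:2] for p in cv2.boxPoints(r)]); print('rail',b.mean(0),b,np.linalg.norm(b-np.roll(b,1,0),axis=1))
print('handle',onz(m,222,296,119))
a=cv2.resize(im[180:310,180:300],None,fx=4.5,fy=4.5,interpolation=2)
s=cv2.resize(cv2.imread('pics/side0.png')[270:380,255:415],None,fx=4.5,fy=4.5,interpolation=2)
cv2.imwrite('pics/cropt.png',a);cv2.imwrite('pics/crops.png',s)
```

```text
[ 13  33 139] [ 11  68 124] [132   7 175] [  0   2 249]
bar px ((448.5283203125, 269.65093994140625), (12.531620025634766, 65.17671203613281), 79.3803482055664)
bar [ 475.02473974 -321.62376516] [[ 476.98976585 -239.69497407]
 [ 503.41490605 -398.82342188]
 [ 473.00006312 -403.46336601]
 [ 446.69422393 -244.51329866]] [ 30.67631191 161.30762827  30.76673125 161.11213823]
rail px ((236.427978515625, 212.60400390625), (10.285914421081543, 68.96034240722656), 79.69515228271484)
rail [623.21745448 194.26578774] [[622.03838548 278.53513852]
 [649.09626823 114.19001198]
 [624.34588653 110.07176597]
 [597.3892777  274.26623449]] [ 25.01603598 166.55764658  25.09066249 166.39255468]
handle [426.56015837 215.43012626 119.        ]
```

View pics/cropt.png

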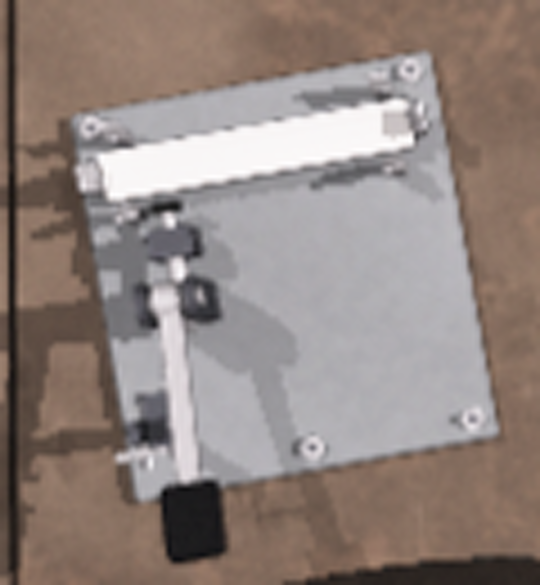

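The crop confirms the layout: a white rail with the lever on its left end (world +y), and the pins to the left of the lever. The bar and the nest have nearly the same yaw (0.163), so one tool yaw does for both. I'll check the shelf clearance, then move.

Run:
```python
from h import *
a=cams.camera_model('top'); b=cams.camera_model('side')
c1,d1=ray(a,638,131); c2,d2=ray(b,268,73)
A=np.stack([d1,-d2],1); s=np.linalg.lstsq(A,c2-c1,rcond=None)[0]
print(c1+s[0]*d1,c2+s[1]*d2)
for z in (200,300,400,500): print(z,onz(a,240,135,z),onz(a,175,195,z))
# approach: tool frame deltas to pregrasp
from scipy.spatial.transform import Rotation as Ro
o=bot.get_obs(); q=o['tcp_rot']; R=Ro.from_quat([q[1],q[2],q[3],q[0]])
yv=np.array([-.163,.987,0]); tgt=np.array([475,-321.6,4])-15*yv; tgt[2]=170
print(tgt, R.inv().apply(tgt-o['ee_pos']))
Rt=Ro.from_matrix(np.array([[-.163,.987,0],[.987,.163,0],[0,0,-1.]]).T)
print((R.inv()*Rt).as_rotvec(degrees=True))
```

```text
[ 732.8534513  -616.44235426  341.8014436 ] [ 740.22945965 -615.84606901  343.21995897]
200 [771.97165797 159.86180151 200.        ] [645.37696546 298.79172638 200.        ]
300 [747.63105366 145.82038933 300.        ] [631.6320136  273.12223429 300.        ]
400 [723.29044934 131.77897714 400.        ] [617.88706174 247.4527422  400.        ]
500 [698.94984503 117.73756496 500.        ] [604.14210989 221.78325011 500.        ]
[ 477.445 -336.405  170.   ] [351.65182011 -83.44281974  68.45656172]
[-3.93415581e-02 -5.07094576e-02 -8.15710969e+01]
```

Call:
arm_command(
  series=[
    [[35.2,-8.3,4,0,0,0],[35.2,-8.3,4,0,0,0],[35.2,-8.3,4,0,0,0],[35.2,-8.3,4,0,0,0],[35.2,-8.3,4,0,0,0],[35.2,-8.3,4,0,0,0],[35.2,-8.3,4,0,0,0],[35.2,-8.3,4,0,0,0],[35.2,-8.3,4,0,0,0],[35.2,-8.3,4,0,0,0],[0,0,0,0,0,-7],[0,0,0,0,0,-7],[0,0,0,0,0,-7],[0,0,0,0,0,-7],[0,0,0,0,0,-7],[0,0,0,0,0,-7],[0,0,0,0,0,-7],[0,0,0,0,0,-7],[0,0,0,0,0,-7],[0,0,0,0,0,-7]],
  ],
  fingers=1,
)

```text
time: 1.82
ee_pos: [477.9, -336.9, 198.4]
tcp_rot: [-0.0, 0.718, 0.696, 0.0]
ft_force: [0.3, 0.1, 0.1]
grip_width: 88.2
finger_force: 0.0
```

Call:
arm_command(
  series=[
    [[0,0,3,0,0,-6],[0,0,3,0,0,-5.6],[0,0,0,0,0,0],[0,0,0,0,0,0],[0,0,0,0,0,0]],
  ],
)

```text
time: 2.23
ee_pos: [478.0, -337.0, 192.8]
tcp_rot: [-0.0, 0.648, 0.762, 0.0]
ft_force: [0.7, 0.2, 0.9]
grip_width: 87.9
finger_force: 0.0
```

```bash
cat > err.py <<'E'
from h import *
from scipy.spatial.transform import Rotation as Ro
def err(tgt,yaw=None,o=None):
    "tool-frame shift and turn to TCP target; yaw = direction of tool x"
    o=o or bot.get_obs(); q=o['tcp_rot']; R=Ro.from_quat([q[1],q[2],q[3],q[0]])
    print('t',round(o['time'],2),'tcp',o['ee_pos'].round(1),'F',o['ft_force'].round(1),'w',round(o['grip_width'],1))
    print('shift',R.inv().apply(np.array(tgt)-o['ee_pos']).round(1))
    if yaw is not None:
        c,s=np.cos(yaw),np.sin(yaw); Rt=Ro.from_matrix(np.array([[c,s,0],[s,-c,0],[0,0,-1.]]).T)
        print('turn',(R.inv()*Rt).as_rotvec(degrees=True).round(2))
E
python3 - <<'E'
from err import *
err([477.4,-336.4,20],np.pi/2+.164)
im,m=snap('wrist','w1.png')
for p in [[-15,-80],[15,-80],[15,80],[-15,80]]:
    X=np.array([475,-321.6,8])+p[0]*np.array([.987,.163,0])+p[1]*np.array([-.163,.987,0]); print(proj(m,X,True).round())
E
```

```text
t 2.23 tcp [ 478.  -337.   192.8] F [0.7 0.2 0.9] w 87.9
shift [  0.6  -0.5 172.8]
turn [-0.   -0.   -0.15]
[304. 274.]
[335. 274.]
[336. 103.]
[302. 103.]
```

View pics/w1.png

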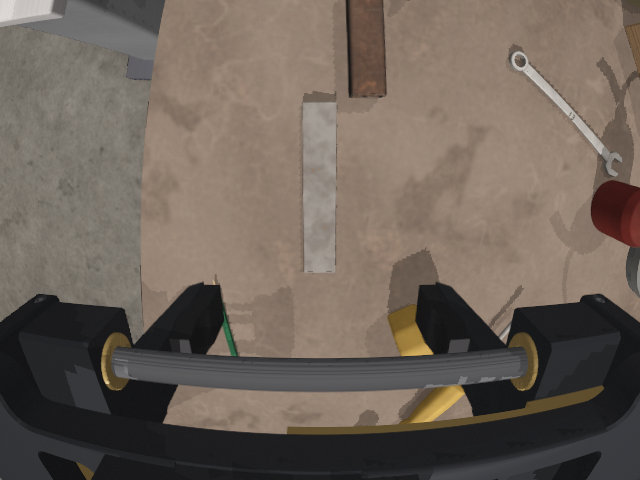

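The wrist view shows the bar's corners at (303,103), (336,103), (335,272) and (303,272), within about 1 px of prediction. I'll go straight down and grip.

Call:
arm_command(
  series=[
    [[0.6,-0.5,20,0,0,0],[0,0,30,0,0,0],[0,0,30,0,0,0],[0,0,30,0,0,0],[0,0,30,0,0,0],[0,0,25,0,0,0],[0,0,12,0,0,0],[0,0,6,0,0,0],[0,0,4,0,0,0],[0,0,2,0,0,0],[0,0,1,0,0,0],[0,0,0,0,0,0],[0,0,0,0,0,0]],
  ],
)

```text
time: 3.37
ee_pos: [477.6, -336.7, 3.5]
tcp_rot: [0.001, 0.647, 0.763, -0.0]
ft_force: [-1.0, 0.5, 0.4]
grip_width: 87.9
finger_force: 0.0
```

Call:
arm_command(
  series=[
    [[0,0,0,0,0,0],[0,0,0,0,0,0],[0,0,0,0,0,0],[0,0,0,0,0,0],[0,0,0,0,0,0],[0,0,0,0,0,0],[0,0,0,0,0,0],[0,0,0,0,0,0],[0,0,0,0,0,0],[0,0,0,0,0,0],[0,0,0,0,0,0],[0,0,0,0,0,0],[0,0,0,0,0,0],[0,0,0,0,0,0]],
  ],
  fingers=-1,
  grip_force=35,
)

```text
time: 4.53
ee_pos: [477.4, -336.5, 2.7]
tcp_rot: [0.0, 0.647, 0.763, 0.0]
ft_force: [0.2, 0.5, -0.5]
grip_width: 29.4
finger_force: 35.0
```

Call:
arm_command(
  series=[
    [[0,0,-10,0,0,0],[0,0,-30,0,0,0],[0,0,-40,0,0,0],[0,0,-40,0,0,0],[0,0,-30,0,0,0],[0,0,-20,0,0,0]],
  ],
)

```text
time: 5.03
ee_pos: [477.6, -336.7, 176.9]
tcp_rot: [0.002, 0.647, 0.763, -0.0]
ft_force: [1.0, -0.5, -2.4]
grip_width: 29.3
finger_force: 35.0
```

Call:
arm_command(
  series=[
    [[15,7,0,0,0,0],[30,14,0,0,0,0],[30,14,0,0,0,0],[30,14,0,0,0,0],[30,14,0,0,0,0],[30,14,0,0,0,0],[30,14,0,0,0,0],[30,14,0,0,0,0],[30,14,0,0,0,0],[30,14,0,0,0,0],[30,14,0,0,0,0],[30,14,0,0,0,0],[30,14,0,0,0,0],[30,14,0,0,0,0],[30,14,0,0,0,0],[30,14,0,0,0,0],[15,10,0,0,0,0],[5,3,0,0,0,0],[0,0,0,0,0,0],[0,0,0,0,0,0]],
  ],
)

```text
time: 6.7
ee_pos: [624.6, 178.8, 172.7]
tcp_rot: [-0.0, 0.647, 0.763, -0.0]
ft_force: [0.4, 0.1, -1.4]
grip_width: 29.4
finger_force: 35.0
```

Run:
```python
from err import *
err([625.6,179.5,60],np.pi/2+.163)
im,m=snap('wrist','w2.png'); snap('side','s2.png')
y=np.array([-.162,.987,0]);x=np.array([.987,.162,0]);n=np.array([623.2,194.3,0])
for a,b,z in [(-13,-84,30),(13,-84,30),(13,84,30),(-13,84,30)]:
    print(proj(m,n+a*x+b*y+[0,0,z],True).round())
```

```text
t 6.7 tcp [624.6 178.8 172.7] F [ 0.4  0.1 -1.4] w 29.4
shift [  0.5   1.2 112.7]
turn [-0.05  0.02  0.06]
[306. 297.]
[336. 297.]
[339.  95.]
[305.  95.]
```

View pics/w2.png

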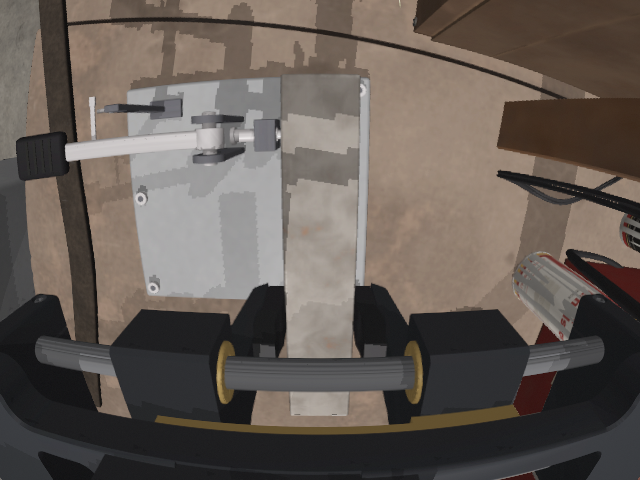

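The bar is held straight and covers the nest. The handle is visible around (42,157) and the plunger at (265,135). I'll check the nest estimate against the handle, and against the jig in the side view.

Run:
```python
from err import *
m=cams.camera_model('wrist'); im=cv2.imread('pics/w2.png')
g=(im.max(2)<50).astype(np.uint8); sub=np.zeros_like(g); sub[125:185,0:70]=g[125:185,0:70]
c=max(cv2.findContours(sub,0,1)[0],key=cv2.contourArea); print('handle seen',cv2.boundingRect(c),cv2.minAreaRect(c))
y=np.array([-.162,.987,0]);x=np.array([.987,.162,0]);n=np.array([623.2,194.3,0]); Z=np.array([0,0,1.])
piv=n-75*x+52*y+75*Z
lx=np.cos(.31)*x-np.sin(.31)*Z; lz=np.sin(.31)*x+np.cos(.31)*Z
for a in(-140,-100):
  for b in (-15,15): print('pred',proj(m,piv+a*lx+b*y+8*lz,True).round())
print('pivot',proj(m,piv,True).round(),'pin',proj(m,n-150*x+78*y+75*Z,True).round())
# rails ends/side view
s=cv2.imread('pics/side0.png'); ms=cams.camera_model('side'); 
for a,b,z in [(-13,-84,30),(13,-84,30),(13,84,30),(-13,84,30)]:
    p=proj(ms,n+a*x+b*y+[0,0,z]); cv2.drawMarker(s,tuple(int(v) for v in p.round()),(0,0,255),0,3)
t=cv2.imread('pics/top0.png'); mt=cams.camera_model('top')
cv2.imwrite('pics/sc.png',cv2.resize(s[270:380,255:415],None,fx=5,fy=5,interpolation=0))
```

```text
handle seen (16, 131, 54, 50) ((42.34935760498047, 155.38522338867188), (44.13934326171875, 52.710086822509766), 82.303955078125)
pred [ 18. 185.]
pred [ 13. 142.]
pred [ 67. 178.]
pred [ 63. 133.]
pivot [210. 141.] pin [112. 113.]
```

View pics/sc.png

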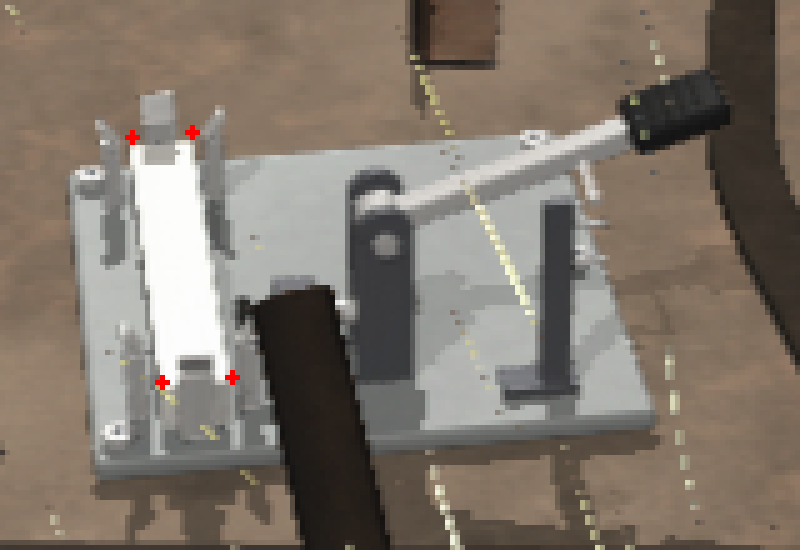

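The predicted rail ends (red) match the side view within 1–2 px. The handle and pivot in the wrist view suggest about +1.5 mm more along nest y. I'll lower the bar to just above the cheeks and look.

Call:
arm_command(
  series=[
    [[1.5,1,10,0,0,0],[0,0,20,0,0,0],[0,0,25,0,0,0],[0,0,25,0,0,0],[0,0,20,0,0,0],[0,0,10,0,0,0],[0,0,5,0,0,0],[0,0,0,0,0,0],[0,0,0,0,0,0],[0,0,0,0,0,0]],
  ],
)

```text
time: 7.63
ee_pos: [626.4, 181.3, 59.2]
tcp_rot: [0.001, 0.647, 0.763, 0.001]
ft_force: [-0.5, 0.3, -2.3]
grip_width: 29.4
finger_force: 35.0
```

Run:
```python
from err import *
err([626,181,33],np.pi/2+.163)
im,m=snap('side','s3.png'); w,_=snap('wrist','w3.png')
a=cv2.resize(im[270:370,250:370,::-1],None,fx=5,fy=5,interpolation=2)[:480,:]; cv2.imwrite('pics/s3c.png',a)
```

```text
t 7.63 tcp [626.4 181.3  59.2] F [-0.5  0.3 -2.3] w 29.4
shift [-0.2 -0.5 26.1]
turn [0.14 0.01 0.06]
```

View pics/s3c.png

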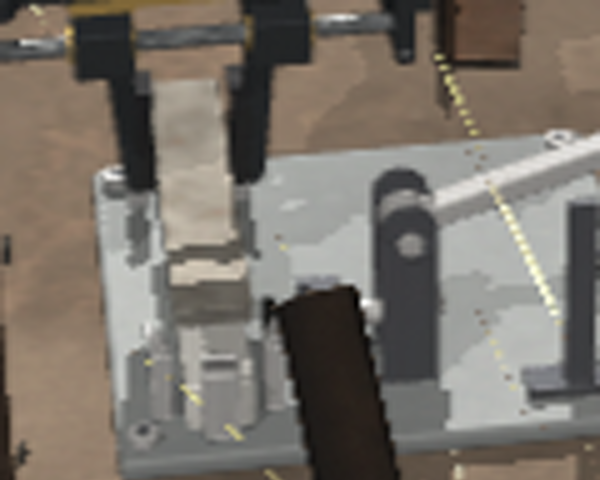

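View pics/w3.png

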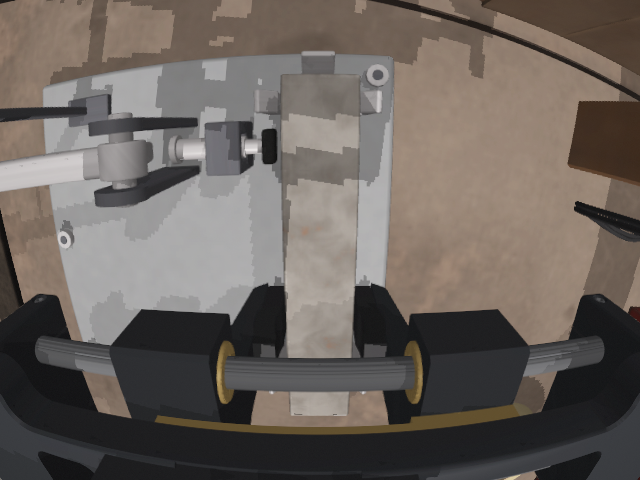

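The wrist view shows the cheeks evenly either side of the bar, at (268,100) and (370,100), and the end stop just beyond the bar's end at (318,62). The bar is aligned, so I'll lower it gently.

Call:
arm_command(
  series=[
    [[0,0,3,0,0,0],[0,0,4,0,0,0],[0,0,4,0,0,0],[0,0,4,0,0,0],[0,0,4,0,0,0],[0,0,3,0,0,0],[0,0,0,0,0,0],[0,0,0,0,0,0]],
  ],
)

```text
time: 8.4
ee_pos: [625.7, 181.3, 35.5]
tcp_rot: [-0.0, 0.647, 0.763, -0.0]
ft_force: [-0.2, -0.6, -2.7]
grip_width: 29.1
finger_force: 35.0
```

Call:
arm_command(
  series=[
    [[0,0,1,0,0,0],[0,0,1,0,0,0],[0,0,0.5,0,0,0],[0,0,0,0,0,0],[0,0,0,0,0,0]],
  ],
)

```text
time: 8.82
ee_pos: [625.8, 181.3, 33.3]
tcp_rot: [0.0, 0.647, 0.763, 0.0]
ft_force: [-0.4, -0.5, -2.9]
grip_width: 29.5
finger_force: 35.0
```

Call:
arm_command(
  series=[
    [[0,0,0.6,0,0,0],[0,0,0,0,0,0],[0,0,0,0,0,0]],
  ],
)

```text
time: 9.07
ee_pos: [625.8, 181.3, 32.8]
tcp_rot: [0.0, 0.647, 0.763, 0.0]
ft_force: [0.3, 0.0, -2.9]
grip_width: 28.7
finger_force: 35.0
```

Call:
arm_command(
  series=[
    [[0,0,0,0,0,0],[0,0,0,0,0,0],[0,0,0,0,0,0],[0,0,0,0,0,0],[0,0,0,0,0,0],[0,0,0,0,0,0]],
  ],
  fingers=0.1,
)

```text
time: 9.57
ee_pos: [625.8, 181.3, 32.7]
tcp_rot: [0.0, 0.647, 0.763, 0.0]
ft_force: [-0.2, 0.5, -0.1]
grip_width: 48.2
finger_force: 0.0
```

Call:
arm_command(
  series=[
    [[0,0,-10,0,0,0],[0,0,-25,0,0,0],[0,0,-40,0,0,0],[0,0,-40,0,0,0],[0,0,-30,0,0,0],[0,0,0,0,0,0],[0,0,0,0,0,0]],
  ],
)

```text
time: 10.15
ee_pos: [626.2, 181.4, 180.1]
tcp_rot: [0.001, 0.647, 0.763, 0.002]
ft_force: [-0.9, 0.1, -1.0]
grip_width: 48.5
finger_force: 0.0
```

Run:
```python
from err import *
err([426,214.5,175])
w,_=snap('wrist','w4.png');
```

```text
t 10.15 tcp [626.2 181.4 180.1] F [-0.9  0.1 -1. ] w 48.5
shift [  65.4 -192.1    4.3]
```

View pics/w4.png

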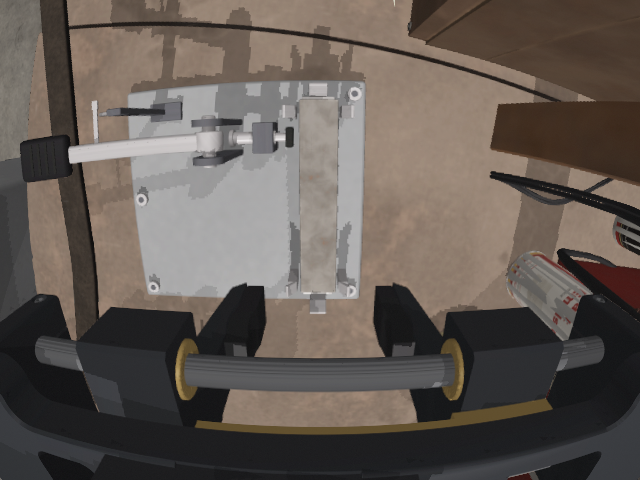

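The bar now lies flat in the nest, (299–338, 97–293), between the four cheeks and with both end stops, (318,88) and (318,303), just beyond its ends. Next I'll shut the fingers and move over the handle.

Call:
arm_command(
  series=[
    [[4,-12,0,0,0,0],[8,-24,0,0,0,0],[8,-24,0,0,0,0],[8,-24,0,0,0,0],[8,-24,0,0,0,0],[8,-24,0,0,0,0],[8,-24,0,0,0,0],[8,-24,0,0,0,0],[7,-14,0,0,0,0],[0,0,0,0,0,0],[0,0,0,0,0,0],[0,0,0,0,0,0]],
  ],
  fingers=-1,
  grip_force=20,
)

```text
time: 11.2
ee_pos: [424.0, 215.5, 177.1]
tcp_rot: [-0.0, 0.647, 0.763, -0.0]
ft_force: [0.6, -1.2, 0.4]
grip_width: 0.3
finger_force: 0.0
```

Run:
```python
from err import *
err([424,216,135],np.pi/2+.163)
im,m=snap('wrist','w5.png'); s,ms=snap('side','s5.png')
y=np.array([-.162,.987,0]);x=np.array([.987,.162,0]);n=np.array([623.5,196,0]); Z=np.array([0,0,1.]); piv=n-75*x+52*y+75*Z
lx=np.cos(.31)*x-np.sin(.31)*Z; lz=np.sin(.31)*x+np.cos(.31)*Z
print([proj(m,piv+a*lx+b*y+8*lz,True).round() for a in(-140,-100) for b in (-15,15)])
cv2.imwrite('pics/c5.png',np.hstack([im[0:480,130:470],cv2.resize(s[180:380,270:460],(456,480))])[:,:,::-1])
```

```text
t 11.2 tcp [424.  215.5 177.1] F [ 0.6 -1.2  0.4] w 0.3
shift [ 0.5  0.2 42.1]
turn [-0.04  0.01  0.06]
[array([299., 285.]), array([298., 236.]), array([362., 277.]), array([364., 230.])]
```

View pics/c5.png

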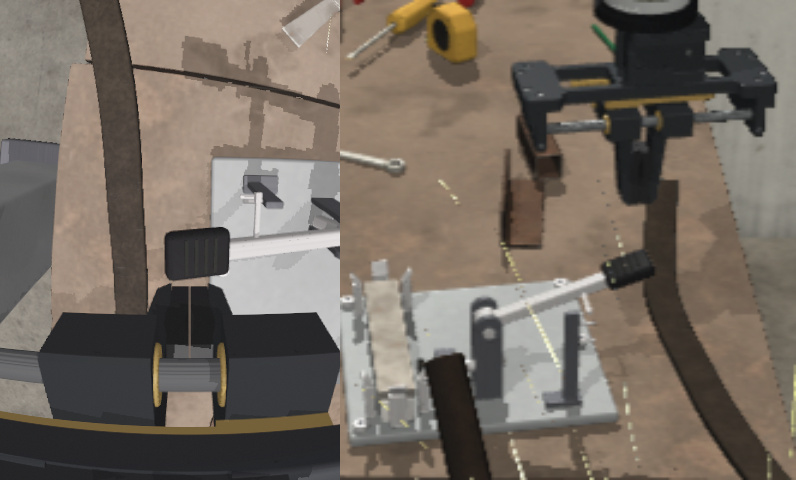

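The wrist picture shows the handle at (295–360, 228–283), within 3 px of prediction. The side view shows the shut fingertips above it. Next I'll press down in two steps.

Call:
arm_command(
  series=[
    [[0,0,10,0,0,0],[0,0,15,0,0,0],[0,0,10,0,0,0],[0,0,7,0,0,0],[0,0,7,0,0,0],[0,0,7,0,0,0],[0,0,7,0,0,0],[0,0,7,0,0,0],[0,0,5,0,0,0],[0,0,4,0,0,0],[0,0,3,0,0,0],[0,0,0,0,0,0],[0,0,0,0,0,0],[0,0,0,0,0,0]],
  ],
)

```text
time: 12.47
ee_pos: [423.4, 215.7, 95.9]
tcp_rot: [0.0, 0.647, 0.763, 0.0]
ft_force: [-2.1, -0.6, 4.7]
grip_width: 0.5
finger_force: 1.9
```

Call:
arm_command(
  series=[
    [[0,0,4,0,0,0],[0,0,3,0,0,0],[0,0,1,0,0,0],[0,0,0,0,0,0],[0,0,0,0,0,0],[0,0,0,0,0,0]],
  ],
)

```text
time: 12.97
ee_pos: [423.2, 215.7, 87.8]
tcp_rot: [-0.0, 0.647, 0.763, -0.0]
ft_force: [-3.4, -0.2, 6.0]
grip_width: 0.3
finger_force: 2.7
```

Call:
arm_command(
  series=[
    [[0,0,2,0,0,0],[0,0,2,0,0,0],[0,0,0.7,0,0,0],[0,0,0,0,0,0],[0,0,0,0,0,0],[0,0,0,0,0,0],[0,0,0,0,0,0],[0,0,0,0,0,0]],
  ],
)

```text
time: 13.63
ee_pos: [423.0, 215.6, 83.2]
tcp_rot: [-0.0, 0.647, 0.763, -0.0]
ft_force: [-5.4, -0.7, 6.4]
grip_width: 0.4
finger_force: 3.6
```

Run:
```python
from err import *
err([423,216,83])
s,_=snap('side','s6.png'); w,_=snap('wrist','w6.png')
cv2.imwrite('pics/c6.png',np.hstack([w[60:400,130:470],cv2.resize(s[270:370,270:400],(442,340))])[:,:,::-1])
```

```text
t 13.63 tcp [423.  215.6  83.2] F [-5.4 -0.7  6.4] w 0.4
shift [0.3 0.1 0.2]
```

View pics/c6.png

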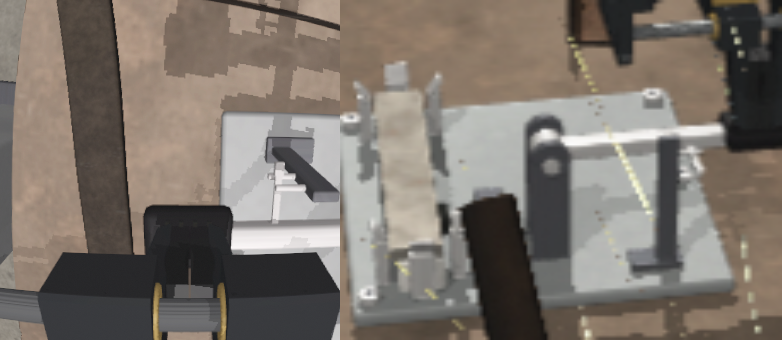

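The lever lies level in the side view, with the pointer among the pins at about (285,180) in the wrist crop. The fingertips are on the handle at 83 mm, and the 6.4 N reading fits the expected force. The bar is still in the nest.

```bash
python3 -c "
from station import bot
print(bot.close_job())"
```

```text
the job is handed in; nothing more can be done
None
```

The bar lies flat in the nest and released, the lever is held level between the pins (handle at 83 mm, about 6.4 N), and the job was handed in at about 13.7 s.

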